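Make up a goldsmith's job tray: three round blanks and a wire bobbin

TASK

Make up the job tray: its large compartment must end up with exactly three of the round brass blanks, counting any that are already in it, and the bobbin of wire must be slid up off its spindle and stood on end in the small compartment. Leave every square blank and the one surplus round blank where they lie, in the tray or on the mat, and do not push or tip the jar, the steel block, the file or the pliers.

Things in the scene. Friction and masses are not known exactly. Their poses are not given: they have to be found in the camera images.
- tray: shallow aluminium job tray fixed to the bench, 148 (x) x 222 (y) mm, walls 14 mm high and 4 mm thick, floor 4 mm thick. A divider wall splits it along y into a large square compartment (+y end) and a small one (-y end). Origin under its centre, on the bench
- large_compartment (a point): centre of the inner floor of the tray's large compartment, inside 140 x 140 mm (for the round blanks), axes as the tray's; the two blanks that the tray holds at the start lie here
- small_compartment (a point): centre of the inner floor of the tray's small compartment, inside 140 (x) x 70 (y) mm (for the bobbin), axes as the tray's
- mat: black rubber mat fixed to the bench, 170 (x) x 222 (y) x 4 mm thick, where the six other blanks lie. Origin under its centre, on the bench. Mat and tray are on different sides (left and right) of the robot's x axis, either way round
- spindle: fixed upright spindle between mat and tray: steel foot 68 mm across and 12 mm high, with a plain 9 mm post whose top is 66 mm above the bench. Origin at the foot's underside, z along the post
- bobbin: bobbin of copper wire, 36 mm high: two grey flanges 50 mm across and 4 mm thick with the winding, 45 mm across, between them; 16 mm through bore. Loose on the spindle at the start, its lower flange on the foot (underside at 12 mm), the post standing 18 mm out of its top. About 0.15 kg. Origin at the centre of its underside, z along its axis. The ends are alike, so either may be down
- bobbin_center (a point): the middle of the bobbin, on its axis, 18 mm above its underside
- jar: bystander: glass jar, 66 mm across and 85 mm high, with needle files standing up to 155 mm above the bench. Loose. Origin at the centre of its underside
- block: bystander: steel doming block, 50 mm cube, loose. Origin at the centre of its underside
- file: bystander: hand file with a wooden handle, 240 mm long along its y (handle to -y), 24 mm wide and high, loose, at the far side of the work. Origin at mid-length, on the bench
- pliers: bystander: pliers with blue handles, 145 mm long along their y (jaws to +y), 62 mm wide, 16 mm high, loose, at the far side of the work. Origin near the pivot, on the bench
- round1: round brass blank, plain disc 38 mm across and 8 mm thick, about 60 g, loose, lying flat in the tray or on the mat. Origin at the centre of its underside
- round2: round brass blank, plain disc 38 mm across and 8 mm thick, about 60 g, loose, lying flat in the tray or on the mat. Origin at the centre of its underside
- round3: round brass blank, plain disc 38 mm across and 8 mm thick, about 60 g, loose, lying flat in the tray or on the mat. Origin at the centre of its underside
- round4: round brass blank, plain disc 38 mm across and 8 mm thick, about 60 g, loose, lying flat in the tray or on the mat. Origin at the centre of its underside
- square1: square brass blank, 34 x 34 mm and 8 mm thick, about 60 g, loose, lying flat in the tray or on the mat. Origin at the centre of its underside, x and y along its sides
- square2: square brass blank, 34 x 34 mm and 8 mm thick, about 60 g, loose, lying flat in the tray or on the mat. Origin at the centre of its underside, x and y along its sides
- square3: square brass blank, 34 x 34 mm and 8 mm thick, about 60 g, loose, lying flat in the tray or on the mat. Origin at the centre of its underside, x and y along its sides
- square4: square brass blank, 34 x 34 mm and 8 mm thick, about 60 g, loose, lying flat in the tray or on the mat. Origin at the centre of its underside, x and y along its sides
There are look-alikes about, which are no part of the job. What is shaped like the bobbin but brown, green or white is not meant.

How it is judged:
At the end, for the whole second after the job is handed in: Exactly three rounds in the large compartment (centres within 80 mm of its centre, so inside its walls, tilt under 0.45 rad); the fourth outside; it and every square within 40 mm of their starts; bobbin on end on the small compartment's floor (within 50 mm in x, 16 mm in y, 0.12 rad); at rest (x of bobbin_center in the frame of small_compartment between -0.05 and 0.05 m and y of bobbin_center in the frame of small_compartment between -0.016 and 0.016 m and z of bobbin_center in the frame of small_compartment below 0.022 m and angle between the z axis of bobbin and the z axis of tray, either way round below 0.12 rad and distance of each of square1, square2, square3, square4 from where it was at the start of the episode below 0.04 m and linear speed of each of round1, round2, round3, round4, bobbin below 0.02 m/s and (((horizontal distance between round2 and large_compartment below 0.08 m and z of round2 in the frame of large_compartment below 0.022 m and angle between the z axis of round2 and the z axis of tray, either way round below 0.45 rad) and (horizontal distance between round3 and large_compartment below 0.08 m and z of round3 in the frame of large_compartment below 0.022 m and angle between the z axis of round3 and the z axis of tray, either way round below 0.45 rad) and (horizontal distance between round4 and large_compartment below 0.08 m and z of round4 in the frame of large_compartment below 0.022 m and angle between the z axis of round4 and the z axis of tray, either way round below 0.45 rad) and distance of round1 from where it was at the start of the episode below 0.04 m and horizontal distance between round1 and large_compartment above 0.085 m) or ((horizontal distance between round1 and large_compartment below 0.08 m and z of round1 in the frame of large_compartment below 0.022 m and angle between the z axis of round1 and the z axis of tray, either way round below 0.45 rad) and (horizontal distance between round3 and large_compartment below 0.08 m and z of round3 in the frame of large_compartment below 0.022 m and angle between the z axis of round3 and the z axis of tray, either way round below 0.45 rad) and (horizontal distance between round4 and large_compartment below 0.08 m and z of round4 in the frame of large_compartment below 0.022 m and angle between the z axis of round4 and the z axis of tray, either way round below 0.45 rad) and distance of round2 from where it was at the start of the episode below 0.04 m and horizontal distance between round2 and large_compartment above 0.085 m) or ((horizontal distance between round1 and large_compartment below 0.08 m and z of round1 in the frame of large_compartment below 0.022 m and angle between the z axis of round1 and the z axis of tray, either way round below 0.45 rad) and (horizontal distance between round2 and large_compartment below 0.08 m and z of round2 in the frame of large_compartment below 0.022 m and angle between the z axis of round2 and the z axis of tray, either way round below 0.45 rad) and (horizontal distance between round4 and large_compartment below 0.08 m and z of round4 in the frame of large_compartment below 0.022 m and angle between the z axis of round4 and the z axis of tray, either way round below 0.45 rad) and distance of round3 from where it was at the start of the episode below 0.04 m and horizontal distance between round3 and large_compartment above 0.085 m) or ((horizontal distance between round1 and large_compartment below 0.08 m and z of round1 in the frame of large_compartment below 0.022 m and angle between the z axis of round1 and the z axis of tray, either way round below 0.45 rad) and (horizontal distance between round2 and large_compartment below 0.08 m and z of round2 in the frame of large_compartment below 0.022 m and angle between the z axis of round2 and the z axis of tray, either way round below 0.45 rad) and (horizontal distance between round3 and large_compartment below 0.08 m and z of round3 in the frame of large_compartment below 0.022 m and angle between the z axis of round3 and the z axis of tray, either way round below 0.45 rad) and distance of round4 from where it was at the start of the episode below 0.04 m and horizontal distance between round4 and large_compartment above 0.085 m))); the robot touches nothing.
It fails at once if the jar is pushed more than 25 mm or tipped over (distance of jar from where it was at the start of the episode above 0.025 m or angle between jar's own z axis and vertical above 0.5 rad).
It fails at once if the block is pushed more than 25 mm or tipped over (distance of block from where it was at the start of the episode above 0.025 m or angle between block's own z axis and vertical above 0.5 rad).
It fails at once if the file is pushed more than 25 mm or tipped over (distance of file from where it was at the start of the episode above 0.025 m or angle between file's own z axis and vertical above 0.5 rad).
It fails at once if the pliers is pushed more than 25 mm or tipped over (distance of pliers from where it was at the start of the episode above 0.025 m or angle between pliers's own z axis and vertical above 0.5 rad).
It also fails if it takes over 72 s, if anything falls off the work surface, if the arm or the gripper's body presses on something with over 40 N, if the wrist force passes 120 N, or if a joint passes its speed limit or range.

ROBOT

A 7-joint arm with a two-finger parallel gripper is mounted at the origin on the work surface. World frame = base frame: x ahead of the robot, y to its left, z up, the work surface at z = 0. Lengths are in m, angles in rad, forces in N, time in s.
With the tool pointing down it reaches from about 0.4 to 0.85 m from the base axis. Payload 10.4 kg.
Tool frame: the origin (TCP) lies midway between the tips of the shut fingers; the grasp point (between the pads) lies bot.grip_point_offset behind it (bot.grip_point_offset is the distance from the TCP to the grasp point, in m); z points along the fingers, y is the line along which they close (so a half turn about z gives the same grasp; the last joint's range is limited). The gripper opens to 87 mm and grips with 3 to 60 N. Pads are 19 mm wide; open, the fingers measure 117 mm over their backs; the gripper's body (75 mm by 190 mm) begins 51 mm behind the grasp point.
Start: joints at [-1.298, 0.332, -0.065, 1.46, 0.022, 1.35, -0.088], TCP at [0.182, 0.598, 0.223] pointing down, gripper open.
Joint ranges: [-2.6, 2.6], [-0.5, 2.12], [-1.47, 1.34], [0.16, 2.42], [-1.27, 4.41], [0.06, 2.06], [-2.6, 2.6]. Speed limits (rad/s): [2.22, 2.22, 2.79, 2.79, 3.14, 3.14, 3.14].

INTERFACE

Orientations are given as a unit quaternion [w, x, y, z].
In Python, from station import bot gives the robot as it stands. The module is installed in compiled form; this text tells all that it offers.
- The arm moves only by the tool step_arm, never from a script. Its argument "deltas" is a list of rows, each an object of numbers: "gripper": the closure, from 0 (fully open) to 1 (shut); "tx", "ty", "tz": the shift along the tool's x, y, z in mm; "ax", "ay", "az": the turn, a rotation vector about the tool's x, y, z in degrees. In form: [{"gripper": .., "tx": .., "ty": .., "tz": .., "ax": .., "ay": .., "az": ..}, ...]. A call has 1 to 10 rows; each row shifts and turns the commanded pose from where the row before left it, along the tool's axes as they then stand; what a row does not reach is not made up. A row lasts 1/12 s, in which the tool goes at most 41.7 mm and 7.16 degrees, less where a joint would pass 70% of its speed; a pose out of reach is approached as far as the arm can. A call is refused whole if a number of a shift passes 41.7 or a number of a turn 7.16, either way. A call with a gripper value outside its range is refused whole. The fingers move at their own pace and stop on an object; "squeeze" is the grip in N (left out, the last holds). Time passes only in rows, so rows that do not move let the fingers close. It gives the time, the measured TCP pose, the force, the opening and the grip force at its end, in the units of the state.
- bot.state(): the state, without advancing time (a new reading comes with each control period).
- bot.get_image(name): name is "scene" or "top" or "wrist"; returns a dict with "frame" (400x640x3 uint8, red, green, blue), "fov_y" (degrees; the focal length in pixels is half the picture's height over the tangent of half this angle, whatever the lens; pixels are square), "cx", "cy" (the principal point, pixels), "T" (4x4, takes a point from camera to world coordinates); the wrist camera has in their place "mount" (4x4, takes a point from camera to tool coordinates, whose origin is the TCP and whose axes are the flange's). Camera axes: x right, y down, z forward; pixel columns grow to the right and rows downward; lengths in m; the calibration is good to about 2 mm. A picture is of the moment at which its call begins: read the wrist's pose just before it. There is no depth.
- bot.close_job(): hands the job in; it is judged then, once.
The state is a dict: "t": time; "joint_positions": joint angles; "dq": joint speeds; "joint_torque": joint torques, N m; "position": TCP position; "orientation": TCP orientation; "ft_force": force on the tool from outside, world axes, zero at the start; "wrist_torque": the same for the moment, N m; "opening": finger opening in m; "finger_force": force on a finger pad.
Only numpy, scipy, OpenCV 4.12 (cv2) and the standard library are available. Lean on these libraries where they do the work, as an engineer would, in place of code of your own. Each camera call takes 0.05 s, during which the arm holds its last target. There are 200 camera calls.

## Working session

There is one attempt and no reset: what is moved stays moved. The work goes in short steps, Python scripts to look and compute and a tool call to move; the robot and the scene stay as the last step left them, time stands still between calls to the robot, and variables do not carry over. Pictures are saved under pics/ and viewed, at most 10 in all, crops included, and the job is handed in when it is done.

Besides the shell and the picture viewer there is one more tool, called after "Call:" as name(argument=value, ...) on one line, values as JSON. step_arm: Moves the arm, as the interface text tells. Its arguments: {"type":"object","properties":{"deltas":{"type":"array"},"squeeze":{"type":"number"}},"required":["deltas"]}

```bash
mkdir -p pics; cat > h.py <<'E'
import numpy as np,cv2
from station import bot
from scipy.spatial.transform import Rotation as R
def shot(n,f):
    s=bot.state(); d=bot.get_image(n)
    if 'T' not in d:
        q=s['orientation'];T=np.eye(4);T[:3,:3]=R.from_quat([q[1],q[2],q[3],q[0]]).as_matrix();T[:3,3]=s['position'];d['T']=T@d['mount']
    cv2.imwrite('pics/'+f+'.png',d['frame'][:,:,::-1]); np.save('pics/'+f+'.npy',{k:v for k,v in d.items()},allow_pickle=True); return d
def load(f): return np.load('pics/'+f+'.npy',allow_pickle=True).item()
def ray(d,u,v,z):
    f=200/np.tan(np.radians(d['fov_y'])/2)
    r=d['T'][:3,:3]@np.array([(u-d['cx'])/f,(v-d['cy'])/f,1]);o=d['T'][:3,3]
    return o+r*(z-o[2])/r[2]
def proj(d,p):
    f=200/np.tan(np.radians(d['fov_y'])/2)
    c=d['T'][:3,:3].T@(np.array(p)-d['T'][:3,3]);return c[0]/c[2]*f+d['cx'],c[1]/c[2]*f+d['cy']
E
python3 - <<'E'
from h import *
for n in('top','scene'):
    d=shot(n,n+'0');print(n,d['fov_y'],d['cx'],d['cy'],d['T'].round(3).tolist())
s=bot.state();print(s['position'],s['orientation'],s['t'],s['opening'],bot.grip_point_offset)
E
```

```text
top 46.94952325271489 328.1350487226958 192.72800755393425 [[-0.014, -0.995, 0.095, 0.463], [-1.0, 0.013, -0.015, 0.011], [0.013, -0.096, -0.995, 1.127], [0.0, 0.0, 0.0, 1.0]]
scene 48.61970365581666 325.6172113475044 205.26078338099217 [[0.59, 0.594, -0.547, 1.058], [0.807, -0.431, 0.403, -0.359], [0.004, -0.679, -0.734, 0.718], [0.0, 0.0, 0.0, 1.0]]
[0.18212219 0.59753275 0.22185194] [-4.34791881e-05  1.47355085e-01  9.89083462e-01 -6.19116314e-04] 0.1 0.08729838144576663 0.0187
```

View pics/top0.png

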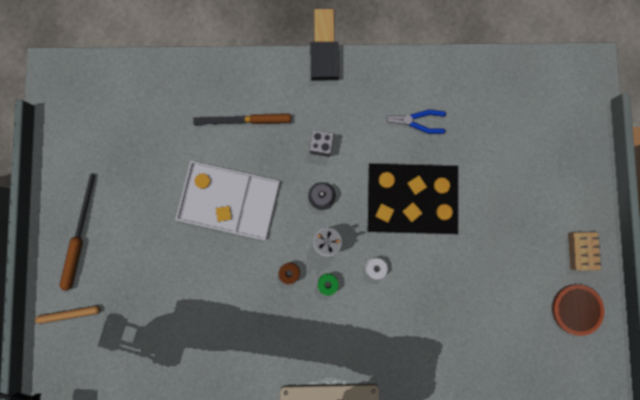

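View pics/scene0.png

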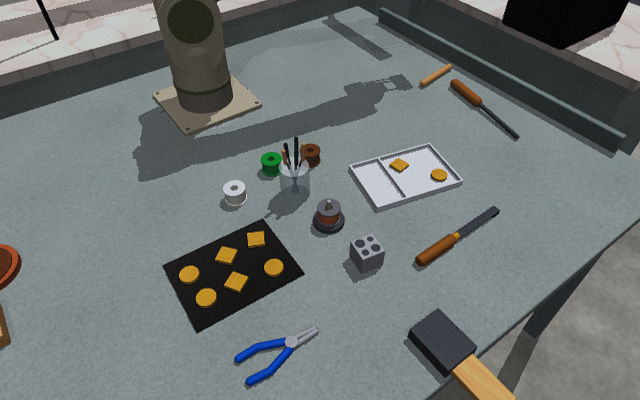

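The top view shows the tray (u 178-280, v 162-240) with one round at (203,181) and one square at (223,213). The mat holds rounds at (387,180), (442,186) and (444,212), plus squares at (417,185), (385,213) and (412,213). The bobbin sits on its spindle at (322,195), with the jar at (327,242) and the block at (321,142). So two rounds have to be moved. Next I'll work out the positions.

```bash
python3 - <<'E'
from h import *
for n in('top0','scene0'):
    d=load(n);h=cv2.cvtColor(d['frame'],cv2.COLOR_RGB2HSV)
    m=cv2.inRange(h,(15,150,110),(30,255,255))
    k,l,st,c=cv2.connectedComponentsWithStats(m)
    for i in range(1,k):
        if 60<st[i,4]<900: print(n,c[i].round(1),st[i,2:],ray(d,*c[i],.012)[:2].round(4), R.from_matrix(np.eye(3)).magnitude() if 0 else cv2.minAreaRect(np.argwhere(l==i)[:,::-1].astype(np.float32))[1:])
d=load('top0')
print('tray',[ray(d,u,v,.014)[:2].round(3).tolist() for u,v in((192,162),(280,180),(266,240),(177,221))])
print('post',ray(d,322,194,.066),'jar',ray(d,327,242,.085),'block',ray(d,322,142,.05))
s=load('scene0');print('post',ray(s,328,203,.066),'tray',[ray(s,u,v,.014)[:2].round(3).tolist() for u,v in((349,163),(431,144),(462,181),(380,208))])
a=cv2.resize(d['frame'][150:260,170:300],None,fx=3,fy=3,interpolation=2)
b=cv2.resize(d['frame'][150:260,300:470],None,fx=2.3,fy=3,interpolation=2)
cv2.imwrite('pics/crop.png',np.hstack([a,b])[:,:,::-1])
E
```

```text
top0 [386.3 179.4] [ 15  15 178] [ 0.6009 -0.1475] ((14.0, 14.0), 90.0)
top0 [202.  180.7] [ 13  14 142] [0.6034 0.3011] ((13.0, 12.0), 90.0)
top0 [416.7 184.7] [ 18  18 188] [ 0.5868 -0.2216] ((13.590154647827148, 13.590154647827148), 56.3099365234375)
top0 [441.7 184.9] [ 16  15 185] [ 0.5855 -0.2828] ((14.849241256713867, 14.142135620117188), 45.0)
top0 [412.  211.8] [ 19  18 194] [ 0.5208 -0.2081] ((13.775084495544434, 13.99201488494873), 49.39870071411133)
top0 [384.2 212.6] [ 17  18 189] [ 0.5196 -0.1404] ((13.416406631469727, 13.416406631469727), 26.56505012512207)
top0 [444.  211.7] [ 15  15 182] [ 0.52   -0.2861] ((14.0, 14.0), 90.0)
top0 [223.3 213.4] [ 14  14 149] [0.5232 0.2489] ((11.879395484924316, 12.445079803466797), 81.8698959350586)
scene0 [398.9 164.1] [ 19  13 130] [0.5264 0.2491] ((15.4348726272583, 10.118415832519531), 30.963754653930664)
scene0 [439. 174.] [ 15  11 134] [0.6068 0.3015] ((10.0, 14.0), 90.0)
scene0 [255.3 238. ] [ 18  15 218] [ 0.5214 -0.1402] ((12.899611473083496, 16.744688034057617), 82.87498474121094)
scene0 [225.7 254.2] [ 22  17 241] [ 0.5225 -0.2079] ((18.98141860961914, 14.534341812133789), 12.528807640075684)
scene0 [273.2 266.4] [ 19  16 246] [ 0.6023 -0.1475] ((15.0, 18.0), 90.0)
scene0 [188.5 273.5] [ 20  16 258] [ 0.5217 -0.2861] ((15.0, 19.0), 90.0)
scene0 [235.6 280.7] [ 24  19 278] [ 0.5886 -0.2215] ((19.60611915588379, 16.127614974975586), 18.43494987487793)
scene0 [205.4 296.7] [ 20  18 289] [ 0.5867 -0.2824] ((17.0, 19.0), 90.0)
tray [[0.649, 0.325], [0.602, 0.112], [0.458, 0.146], [0.506, 0.359]]
post [0.56198274 0.0100819  0.066     ] jar [4.51571396e-01 2.85201632e-04 8.50000000e-02] block [0.68749771 0.00842634 0.05      ]
post [0.56998994 0.00683631 0.066     ] tray [[0.455, 0.154], [0.52, 0.363], [0.655, 0.325], [0.609, 0.118]]
```

View pics/crop.png

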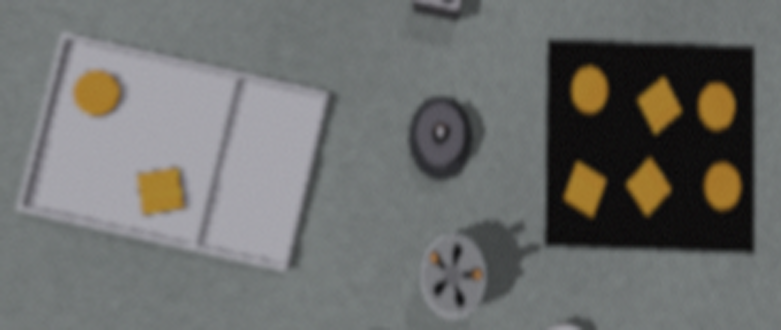

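```bash
cat >> h.py <<'E'
def plan(x,y,z,ang=None):
    s=bot.state();q=s['orientation'];M=R.from_quat([q[1],q[2],q[3],q[0]]).as_matrix()
    d=M.T@(np.array([x,y,z])-s['position'])*1000
    a=np.degrees(np.arctan2(M[1,1],M[0,1]));print('tool shift',d.round(1),'dist',np.linalg.norm(d).round(),'yang',a.round(1),'tilt',np.degrees(np.arccos(-M[2,2])).round(2),end=' ')
    if ang is not None: print('az',[round(-((ang-a+k+180)%360-180),1) for k in(0,180)],end=' ')
    print('pos',s['position'].round(4),'j',np.round(s['joint_positions'],2),'t',s['t'])
E
python3 -c "
from h import *
plan(.566,.008,.222)"
```

```text
tool shift [-5.391e+02 -4.520e+02  5.000e-01] dist 703.0 yang 73.1 tilt 0.07 pos [0.1821 0.5975 0.2219] j [-1.3   0.33 -0.06  1.46  0.02  1.35 -0.09] t 0.1
```

Call:
step_arm(deltas=[{"gripper": 0,"tx": -27,"ty": -22.6},{"tx": -27,"ty": -22.6},{"tx": -27,"ty": -22.6},{"tx": -27,"ty": -22.6},{"tx": -27,"ty": -22.6},{"tx": -27,"ty": -22.6},{"tx": -27,"ty": -22.6},{"tx": -27,"ty": -22.6},{"tx": -27,"ty": -22.6},{"tx": -27,"ty": -22.6}])

```text
invalid input
```

Call:
step_arm(deltas=[{"tx": -27,"ty": -22.6},{"tx": -27,"ty": -22.6},{"tx": -27,"ty": -22.6},{"tx": -27,"ty": -22.6},{"tx": -27,"ty": -22.6},{"tx": -27,"ty": -22.6},{"tx": -27,"ty": -22.6},{"tx": -27,"ty": -22.6},{"tx": -27,"ty": -22.6},{"tx": -27,"ty": -22.6}])

```text
invalid input
```

Call:
step_arm(deltas=[{"tx": 0}])

```text
invalid input
```

```bash
python3 - <<'E'
from h import *
plan(.566,.008,.12)
d=shot('wrist','w1');print(d['mount'].round(3).tolist(),proj(d,(.566,.008,.066)),proj(d,(.566,.008,.048)))
E
```

```text
tool shift [-539.  -451.9  102.5] dist 711.0 yang 73.1 tilt 0.07 pos [0.1821 0.5975 0.2219] j [-1.3   0.33 -0.06  1.46  0.02  1.35 -0.09] t 0.1
[[-0.0, -0.953, -0.304, 0.084], [1.0, 0.0, -0.001, -0.0], [0.001, -0.304, 0.953, -0.163], [0.0, 0.0, 0.0, 1.0]] (np.float64(62.5802320485667), np.float64(477.349622919646)) (np.float64(71.28316380912929), np.float64(464.75939368806985))
```

View pics/w1.png

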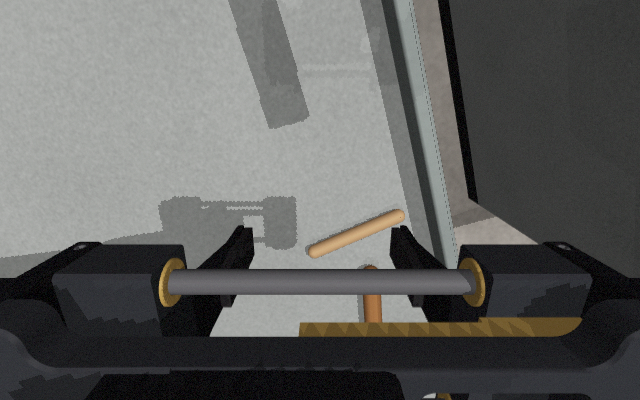

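The calls were refused, probably because each row must carry every field. The wrist view shows bare bench; the camera sees the area on the tool's +x side.

Call:
step_arm(deltas=[{"gripper": 0,"tx": -27,"ty": -22.6,"tz": 0,"ax": 0,"ay": 0,"az": 0},{"gripper": 0,"tx": -27,"ty": -22.6,"tz": 0,"ax": 0,"ay": 0,"az": 0},{"gripper": 0,"tx": -27,"ty": -22.6,"tz": 0,"ax": 0,"ay": 0,"az": 0},{"gripper": 0,"tx": -27,"ty": -22.6,"tz": 0,"ax": 0,"ay": 0,"az": 0},{"gripper": 0,"tx": -27,"ty": -22.6,"tz": 0,"ax": 0,"ay": 0,"az": 0},{"gripper": 0,"tx": -27,"ty": -22.6,"tz": 0,"ax": 0,"ay": 0,"az": 0},{"gripper": 0,"tx": -27,"ty": -22.6,"tz": 0,"ax": 0,"ay": 0,"az": 0},{"gripper": 0,"tx": -27,"ty": -22.6,"tz": 0,"ax": 0,"ay": 0,"az": 0},{"gripper": 0,"tx": -27,"ty": -22.6,"tz": 0,"ax": 0,"ay": 0,"az": 0},{"gripper": 0,"tx": -27,"ty": -22.6,"tz": 0,"ax": 0,"ay": 0,"az": 0}])

```text
t: 0.98
position: [0.3751, 0.3013, 0.2225]
orientation: [-0.0, 0.147, 0.989, 0.0]
ft_force: [0.8, -0.8, 0.6]
opening: 0.0868
finger_force: 0.0
```

Call:
step_arm(deltas=[{"gripper": 0,"tx": -33,"ty": -22.6,"tz": 0,"ax": 0,"ay": 0,"az": 0},{"gripper": 0,"tx": -33,"ty": -22.6,"tz": 0,"ax": 0,"ay": 0,"az": 0},{"gripper": 0,"tx": -33,"ty": -22.6,"tz": 0,"ax": 0,"ay": 0,"az": 0},{"gripper": 0,"tx": -33,"ty": -22.6,"tz": 0,"ax": 0,"ay": 0,"az": 0},{"gripper": 0,"tx": -33,"ty": -22.6,"tz": 0,"ax": 0,"ay": 0,"az": 0},{"gripper": 0,"tx": -33,"ty": -22.6,"tz": 0,"ax": 0,"ay": 0,"az": 0},{"gripper": 0,"tx": -33,"ty": -22.6,"tz": 0,"ax": 0,"ay": 0,"az": 0},{"gripper": 0,"tx": -33,"ty": -22.6,"tz": 0,"ax": 0,"ay": 0,"az": 0},{"gripper": 0,"tx": -33,"ty": -22.6,"tz": 0,"ax": 0,"ay": 0,"az": 0},{"gripper": 0,"tx": -33,"ty": -22.6,"tz": 0,"ax": 0,"ay": 0,"az": 0}])

```text
t: 1.82
position: [0.6252, -0.0109, 0.2224]
orientation: [-0.0, 0.147, 0.989, 0.0]
ft_force: [0.3, 0.0, -0.3]
opening: 0.0871
finger_force: 0.0
```

```bash
python3 - <<'E'
from h import *
d=shot('wrist','w2');plan(.566,.008,.12)
print(proj(d,(.566,.008,.066)),proj(d,(.566,.008,.048)))
E
```

```text
tool shift [ 67.1   7.9 101.4] dist 122.0 yang 72.7 tilt 0.28 pos [ 0.6276 -0.019   0.2215] j [-0.43  0.36  0.51  1.48 -0.17  1.35  1.35] t 1.8667
(np.float64(322.68941560507136), np.float64(123.04855505118435)) (np.float64(322.6399319520268), np.float64(121.94472156384535))
```

View pics/w2.png

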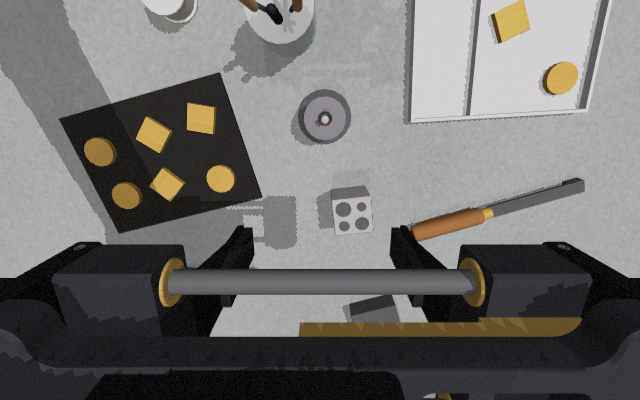

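The wrist view shows the bobbin at about (325,117) with the post tip at (325,120), which is close to the prediction of (323,123). The arm was still settling, so I'll shoot again at rest, find the flange by ellipse fit, and check the brass positions.

Call:
step_arm(deltas=[{"gripper": 0,"tx": 0,"ty": 0,"tz": 0,"ax": 0,"ay": 0,"az": 0},{"gripper": 0,"tx": 0,"ty": 0,"tz": 0,"ax": 0,"ay": 0,"az": 0}])

```text
t: 2.03
position: [0.6243, -0.01, 0.2218]
orientation: [-0.001, 0.148, 0.989, -0.0]
ft_force: [-0.3, 1.2, -0.4]
opening: 0.0868
finger_force: 0.0
```

```bash
python3 - <<'E'
from h import *
d=shot('wrist','w3')
g=cv2.medianBlur(cv2.cvtColor(d['frame'],cv2.COLOR_RGB2GRAY),3)
for p1 in (60,):
  c=cv2.HoughCircles(g[70:170,270:380],cv2.HOUGH_GRADIENT,1,3,param1=p1,param2=14,minRadius=3,maxRadius=32)
  for x,y,r in c[0][:10]:
    u,v=x+270,y+70;print(u,v,r,'z48',ray(d,u,v,.048)[:2].round(4),'z66',ray(d,u,v,.066)[:2].round(4),'z12',ray(d,u,v,.012)[:2].round(4))
h=cv2.cvtColor(d['frame'],cv2.COLOR_RGB2HSV)
m=cv2.inRange(h,(15,110,60),(30,255,255))
k,l,st,c=cv2.connectedComponentsWithStats(m)
for i in range(1,k):
    if 200<st[i,4]<1500 and c[i][1]<260: print(c[i].round(1),st[i,2:],ray(d,*c[i],.012)[:2].round(4))
cv2.imwrite('pics/w3c.png',cv2.resize(d['frame'][60:180,260:400],None,fx=5,fy=5,interpolation=2)[:,:,::-1])
plan(.566,.008,.12)
E
```

```text
323.5 116.5 26.4 z48 [0.5593 0.0117] z66 [0.5585 0.0118] z12 [0.561  0.0114]
326.5 117.5 24.3 z48 [0.5614 0.0147] z66 [0.5605 0.0147] z12 [0.5633 0.0147]
323.5 119.5 7.4 z48 [0.5625 0.0107] z66 [0.5615 0.0109] z12 [0.5645 0.0103]
315.5 120.5 18.0 z48 [0.5609 0.0016] z66 [0.56   0.0023] z12 [5.627e-01 2.000e-04]
327.5 110.5 19.9 z48 [0.5543 0.018 ] z66 [0.5538 0.0178] z12 [0.5554 0.0183]
316.5 127.5 14.5 z48 [5.688e-01 3.000e-04] z66 [0.5674 0.0011] z12 [ 0.5714 -0.0012]
329.5 113.5 20.1 z48 [0.5581 0.0192] z66 [0.5574 0.019 ] z12 [0.5597 0.0197]
328.5 123.5 20.0 z48 [0.5685 0.0149] z66 [0.5672 0.0149] z12 [0.5711 0.015 ]
320.5 127.5 17.7 z48 [0.5701 0.0048] z66 [0.5687 0.0053] z12 [0.5729 0.0037]
331.5 126.5 15.4 z48 [0.5728 0.0173] z66 [0.5712 0.0172] z12 [0.5759 0.0176]
[509.8  21.6] [  38   43 1033] [0.5225 0.2484]
[559.6  78.4] [ 36  32 879] [0.6024 0.3004]
[200.3 119.4] [ 30  32 820] [ 0.5184 -0.14  ]
[153.1 135.7] [ 37  37 818] [ 0.5192 -0.2073]
[ 99.5 152.8] [ 34  29 744] [ 0.5186 -0.2855]
[220.2 179.3] [ 30  28 651] [ 0.5989 -0.1471]
[166.6 185.2] [ 36  34 697] [ 0.5851 -0.2206]
[126.2 196.6] [ 31  28 651] [ 0.5836 -0.2817]
tool shift [ 60.3  -1.  102.1] dist 119.0 yang 73.1 tilt 0.06 pos [ 0.624  -0.0087  0.2221] j [-0.44  0.35  0.5   1.49 -0.17  1.35  1.34] t 2.0833
```

View pics/w3c.png

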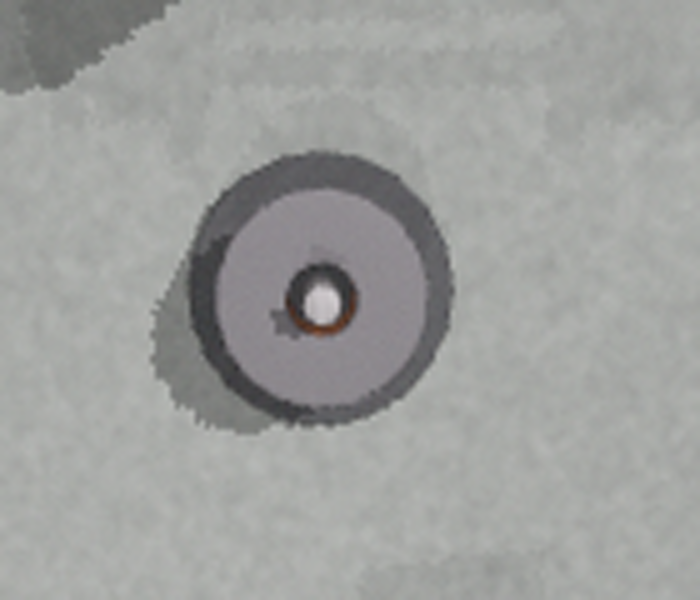

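The flange centre at crop (322,298) is pixel (324.4,119.6). At z 48 mm that gives (0.5625, 0.0118), and the bobbin size and height fit. I'll use (0.564, 0.0105).

Call:
step_arm(deltas=[{"gripper": 0,"tx": 21,"ty": 0,"tz": 20,"ax": 0,"ay": 0,"az": 0},{"gripper": 0,"tx": 21,"ty": 0,"tz": 20,"ax": 0,"ay": 0,"az": 0},{"gripper": 0,"tx": 21,"ty": 1,"tz": 20,"ax": 0,"ay": 0,"az": 0},{"gripper": 0,"tx": 0,"ty": 0,"tz": 30,"ax": 0,"ay": 0,"az": 0},{"gripper": 0,"tx": 0,"ty": 0,"tz": 30,"ax": 0,"ay": 0,"az": 0},{"gripper": 0,"tx": 0,"ty": 0,"tz": 0,"ax": 0,"ay": 0,"az": 0},{"gripper": 0,"tx": 0,"ty": 0,"tz": 0,"ax": 0,"ay": 0,"az": 0}])

```text
t: 2.67
position: [0.5633, 0.0112, 0.1023]
orientation: [-0.001, 0.146, 0.989, -0.0]
ft_force: [0.7, -0.2, 0.7]
opening: 0.0869
finger_force: 0.0
```

```bash
python3 - <<'E'
from h import *
plan(.564,.0105,.018)
d=shot('wrist','w4');print(proj(d,(.564,.0105,.048)),proj(d,(.564,.0105,.066)))
E
```

```text
tool shift [-1.1 -0.4 84.3] dist 84.0 yang 73.2 tilt 0.13 pos [0.5633 0.0112 0.1023] j [-0.5   0.31  0.47  1.79 -0.16  1.08  1.31] t 2.6667
(np.float64(321.4772655953823), np.float64(210.79215653305516)) (np.float64(321.44232921725035), np.float64(219.39348721124327))
```

View pics/w4.png

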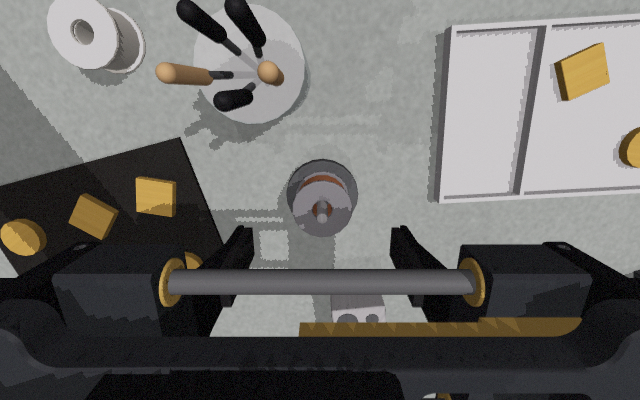

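The wrist view has the flange at (323,207), against a prediction of (321,211), and the post top at (322,217). That is aligned to 1-2 mm, and the jar is clear at (250,65). I'll go down and grip.

Call:
step_arm(deltas=[{"gripper": 0,"tx": 0,"ty": 0,"tz": 28,"ax": 0,"ay": 0,"az": 0},{"gripper": 0,"tx": 0,"ty": 0,"tz": 28,"ax": 0,"ay": 0,"az": 0},{"gripper": 0,"tx": 0,"ty": 0,"tz": 20,"ax": 0,"ay": 0,"az": 0},{"gripper": 0,"tx": 0,"ty": 0,"tz": 8,"ax": 0,"ay": 0,"az": 0},{"gripper": 0,"tx": 0,"ty": 0,"tz": 0,"ax": 0,"ay": 0,"az": 0},{"gripper": 0,"tx": 0,"ty": 0,"tz": 0,"ax": 0,"ay": 0,"az": 0}], squeeze=25)

```text
t: 3.22
position: [0.5656, 0.0101, 0.0203]
orientation: [0.001, 0.147, 0.989, 0.0]
ft_force: [0.5, 0.5, -0.7]
opening: 0.0871
finger_force: 0.0
```

Call:
step_arm(deltas=[{"gripper": 1,"tx": 0,"ty": 0,"tz": 0,"ax": 0,"ay": 0,"az": 0},{"gripper": 1,"tx": 0,"ty": 0,"tz": 0,"ax": 0,"ay": 0,"az": 0},{"gripper": 1,"tx": 0,"ty": 0,"tz": 0,"ax": 0,"ay": 0,"az": 0},{"gripper": 1,"tx": 0,"ty": 0,"tz": 0,"ax": 0,"ay": 0,"az": 0},{"gripper": 1,"tx": 0,"ty": 0,"tz": 0,"ax": 0,"ay": 0,"az": 0},{"gripper": 1,"tx": 0,"ty": 0,"tz": 0,"ax": 0,"ay": 0,"az": 0},{"gripper": 1,"tx": 0,"ty": 0,"tz": 0,"ax": 0,"ay": 0,"az": 0},{"gripper": 1,"tx": 0,"ty": 0,"tz": 0,"ax": 0,"ay": 0,"az": 0}], squeeze=25)

```text
t: 3.88
position: [0.5645, 0.0101, 0.0187]
orientation: [0.0, 0.147, 0.989, 0.0]
ft_force: [-1.8, 0.3, 2.2]
opening: 0.0469
finger_force: 24.7
```

Call:
step_arm(deltas=[{"gripper": 1,"tx": 0,"ty": 0,"tz": -8,"ax": 0,"ay": 0,"az": 0},{"gripper": 1,"tx": 0,"ty": 0,"tz": -15,"ax": 0,"ay": 0,"az": 0},{"gripper": 1,"tx": 0,"ty": 0,"tz": -20,"ax": 0,"ay": 0,"az": 0},{"gripper": 1,"tx": 0,"ty": 0,"tz": -20,"ax": 0,"ay": 0,"az": 0},{"gripper": 1,"tx": 0,"ty": 0,"tz": -20,"ax": 0,"ay": 0,"az": 0},{"gripper": 1,"tx": 0,"ty": 0,"tz": -20,"ax": 0,"ay": 0,"az": 0},{"gripper": 1,"tx": 0,"ty": 0,"tz": -20,"ax": 0,"ay": 0,"az": 0},{"gripper": 1,"tx": 0,"ty": 0,"tz": 0,"ax": 0,"ay": 0,"az": 0}])

```text
t: 4.55
position: [0.5663, 0.0097, 0.1457]
orientation: [0.003, 0.148, 0.989, 0.001]
ft_force: [0.2, 0.2, -1.4]
opening: 0.0468
finger_force: 24.9
```

```bash
python3 - <<'E'
from h import *
plan(.541,.168,.14,-5)
print(bot.state()['opening'])
d=shot('wrist','w5');shot('scene','s5')
a=cv2.resize(d['frame'][150:330,200:440],(480,360));e=load('s5')['frame'][100:260,240:480]
cv2.imwrite('pics/c5.png',np.vstack([a,cv2.resize(e,(480,320),interpolation=2)])[:600,:,::-1])
E
```

```text
tool shift [ 70.4 144.    5.8] dist 160.0 yang 73.0 tilt 0.31 az [np.float64(78.0), np.float64(-102.0)] pos [0.5663 0.0097 0.1457] j [-0.51  0.27  0.48  1.75 -0.14  1.15  1.29] t 4.55
0.046834982280177614
```

View pics/c5.png

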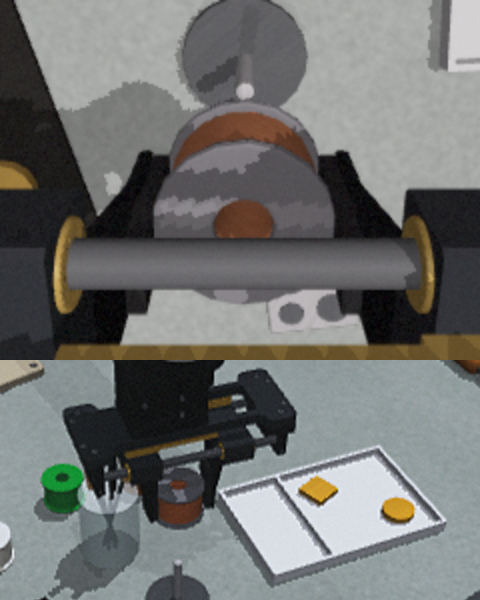

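The bobbin is held square, with the pads on the winding between the flanges, and it is clear of the post, which shows in the scene crop at (178,570). Now over to the small compartment, turning the jaws to lie along the tray's x.

Call:
step_arm(deltas=[{"gripper": 1,"tx": 14,"ty": 29,"tz": 0,"ax": 0,"ay": 0,"az": 0},{"gripper": 1,"tx": 14,"ty": 29,"tz": 0,"ax": 0,"ay": 0,"az": 0},{"gripper": 1,"tx": 14,"ty": 29,"tz": 0,"ax": 0,"ay": 0,"az": 0},{"gripper": 1,"tx": 14,"ty": 29,"tz": 0,"ax": 0,"ay": 0,"az": 0},{"gripper": 1,"tx": 14,"ty": 29,"tz": 0,"ax": 0,"ay": 0,"az": 0},{"gripper": 1,"tx": 0,"ty": 0,"tz": 0,"ax": 0,"ay": 0,"az": 7},{"gripper": 1,"tx": 0,"ty": 0,"tz": 0,"ax": 0,"ay": 0,"az": 7},{"gripper": 1,"tx": 0,"ty": 0,"tz": 0,"ax": 0,"ay": 0,"az": 7},{"gripper": 1,"tx": 0,"ty": 0,"tz": 0,"ax": 0,"ay": 0,"az": 7},{"gripper": 1,"tx": 0,"ty": 0,"tz": 0,"ax": 0,"ay": 0,"az": 7}])

```text
t: 5.48
position: [0.5388, 0.1687, 0.14]
orientation: [-0.001, 0.441, 0.898, -0.001]
ft_force: [-0.0, 0.1, -2.0]
opening: 0.0468
finger_force: 24.9
```

Call:
step_arm(deltas=[{"gripper": 1,"tx": 0,"ty": 0,"tz": 0,"ax": 0,"ay": 0,"az": 7},{"gripper": 1,"tx": 0,"ty": 0,"tz": 0,"ax": 0,"ay": 0,"az": 7},{"gripper": 1,"tx": 0,"ty": 0,"tz": 0,"ax": 0,"ay": 0,"az": 7},{"gripper": 1,"tx": 0,"ty": 0,"tz": 0,"ax": 0,"ay": 0,"az": 7},{"gripper": 1,"tx": 0,"ty": 0,"tz": 0,"ax": 0,"ay": 0,"az": 7},{"gripper": 1,"tx": 0,"ty": 0,"tz": 0,"ax": 0,"ay": 0,"az": 7},{"gripper": 1,"tx": 0,"ty": 0,"tz": 0,"ax": 0,"ay": 0,"az": 7},{"gripper": 1,"tx": 0,"ty": 0,"tz": 0,"ax": 0,"ay": 0,"az": 0},{"gripper": 1,"tx": 0,"ty": 0,"tz": 0,"ax": 0,"ay": 0,"az": 0}])

```text
t: 6.23
position: [0.539, 0.1688, 0.1405]
orientation: [-0.0, 0.77, 0.638, -0.001]
ft_force: [-0.2, 0.2, -3.1]
opening: 0.0466
finger_force: 24.9
```

```bash
python3 - <<'E'
from h import *
plan(.541,.168,.04,-13)
d=shot('wrist','w6');print([np.round(proj(d,p)) for p in((.457,.150,.014),(.513,.361,.014),(.541,.168,.004))])
E
```

```text
tool shift [ -0.3   2.2 100.5] dist 101.0 yang -10.7 tilt 0.11 az [np.float64(2.3), np.float64(-177.7)] pos [0.539  0.1688 0.1405] j [-0.89  0.29  0.6   1.75 -0.18  1.15 -0.43] t 6.2333
[array([252., 214.]), array([251., -20.]), array([324., 182.])]
```

View pics/w6.png

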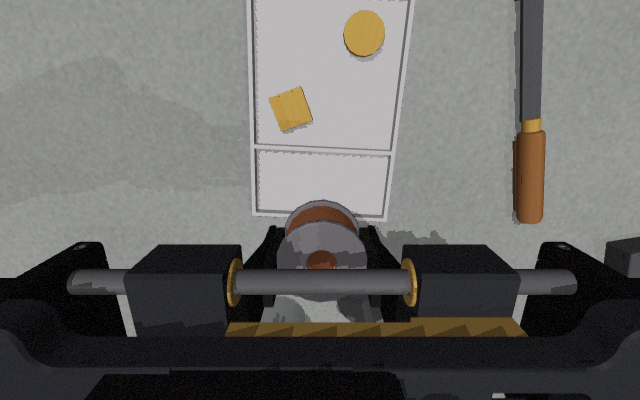

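The tray's near corner shows at (251,216), against a prediction of (252,214), and the small compartment's centre is at about (321,180), against (324,182). Aligned, so I'll lower it.

Call:
step_arm(deltas=[{"gripper": 1,"tx": 0,"ty": 2,"tz": 30,"ax": 0,"ay": 0,"az": 0},{"gripper": 1,"tx": 0,"ty": 0,"tz": 30,"ax": 0,"ay": 0,"az": 0},{"gripper": 1,"tx": 0,"ty": 0,"tz": 30,"ax": 0,"ay": 0,"az": 0},{"gripper": 1,"tx": 0,"ty": 0,"tz": 20,"ax": 0,"ay": 0,"az": 0},{"gripper": 1,"tx": 0,"ty": 0,"tz": 10,"ax": 0,"ay": 0,"az": 0},{"gripper": 1,"tx": 0,"ty": 0,"tz": 5,"ax": 0,"ay": 0,"az": 0},{"gripper": 1,"tx": 0,"ty": 0,"tz": 2,"ax": 0,"ay": 0,"az": 0},{"gripper": 1,"tx": 0,"ty": 0,"tz": 1,"ax": 0,"ay": 0,"az": 0},{"gripper": 1,"tx": 0,"ty": 0,"tz": 0,"ax": 0,"ay": 0,"az": 0},{"gripper": 1,"tx": 0,"ty": 0,"tz": 0,"ax": 0,"ay": 0,"az": 0}])

```text
t: 7.12
position: [0.5424, 0.169, 0.0147]
orientation: [0.0, 0.771, 0.637, 0.001]
ft_force: [-0.8, 0.3, -1.7]
opening: 0.0469
finger_force: 24.9
```

Call:
step_arm(deltas=[{"gripper": 1,"tx": 0,"ty": 0,"tz": 1,"ax": 0,"ay": 0,"az": 0},{"gripper": 1,"tx": 0,"ty": 0,"tz": 1,"ax": 0,"ay": 0,"az": 0},{"gripper": 1,"tx": 0,"ty": 0,"tz": 0,"ax": 0,"ay": 0,"az": 0}])

```text
t: 7.37
position: [0.5417, 0.1688, 0.0117]
orientation: [-0.0, 0.771, 0.636, 0.0]
ft_force: [-0.2, -0.7, -2.6]
opening: 0.0471
finger_force: 24.9
```

```bash
python3 -c "
from h import *
plan(.541,.168,.01);print(bot.state()['ft_force'])"
```

```text
tool shift [-0.9 -0.5  1.7] dist 2.0 yang -10.9 tilt 0.02 pos [0.5417 0.1688 0.0117] j [-0.83  0.46  0.54  1.85 -0.3   0.91 -0.34] t 7.3667
[-0.19490595 -0.67248018 -2.63974929]
```

Call:
step_arm(deltas=[{"gripper": 1,"tx": 0,"ty": 0,"tz": 1,"ax": 0,"ay": 0,"az": 0},{"gripper": 1,"tx": 0,"ty": 0,"tz": 0,"ax": 0,"ay": 0,"az": 0}])

```text
t: 7.53
position: [0.5418, 0.1688, 0.0107]
orientation: [-0.0, 0.771, 0.636, 0.0]
ft_force: [-1.4, -0.2, 1.2]
opening: 0.0468
finger_force: 24.8
```

Call:
step_arm(deltas=[{"gripper": 1,"tx": 0,"ty": 0,"tz": 1,"ax": 0,"ay": 0,"az": 0},{"gripper": 1,"tx": 0,"ty": 0,"tz": 0,"ax": 0,"ay": 0,"az": 0}])

```text
t: 7.7
position: [0.5418, 0.1688, 0.0105]
orientation: [-0.0, 0.771, 0.636, 0.0]
ft_force: [-4.4, -1.4, 12.3]
opening: 0.0466
finger_force: 24.1
```

The bobbin is on the floor. Release and rise.

Call:
step_arm(deltas=[{"gripper": 0,"tx": 0,"ty": 0,"tz": 0,"ax": 0,"ay": 0,"az": 0},{"gripper": 0,"tx": 0,"ty": 0,"tz": 0,"ax": 0,"ay": 0,"az": 0},{"gripper": 0,"tx": 0,"ty": 0,"tz": 0,"ax": 0,"ay": 0,"az": 0},{"gripper": 0,"tx": 0,"ty": 0,"tz": 0,"ax": 0,"ay": 0,"az": 0},{"gripper": 0,"tx": 0,"ty": 0,"tz": 0,"ax": 0,"ay": 0,"az": 0},{"gripper": 0,"tx": 0,"ty": 0,"tz": 0,"ax": 0,"ay": 0,"az": 0}])

```text
t: 8.2
position: [0.5417, 0.1686, 0.0095]
orientation: [-0.0, 0.771, 0.636, -0.0]
ft_force: [0.5, 0.2, -0.1]
opening: 0.0787
finger_force: 0.0
```

Call:
step_arm(deltas=[{"gripper": 0,"tx": 0,"ty": 0,"tz": -8,"ax": 0,"ay": 0,"az": 0},{"gripper": 0,"tx": 0,"ty": 0,"tz": -25,"ax": 0,"ay": 0,"az": 0},{"gripper": 0,"tx": 0,"ty": 0,"tz": -35,"ax": 0,"ay": 0,"az": 0},{"gripper": 0,"tx": 0,"ty": 0,"tz": -35,"ax": 0,"ay": 0,"az": 0},{"gripper": 0,"tx": 0,"ty": 0,"tz": -35,"ax": 0,"ay": 0,"az": 0},{"gripper": 0,"tx": 0,"ty": 0,"tz": -35,"ax": 0,"ay": 0,"az": 0},{"gripper": 0,"tx": 0,"ty": 0,"tz": -35,"ax": 0,"ay": 0,"az": 0},{"gripper": 0,"tx": 0,"ty": 0,"tz": -20,"ax": 0,"ay": 0,"az": 0},{"gripper": 0,"tx": 0,"ty": 0,"tz": 0,"ax": 0,"ay": 0,"az": 0}])

```text
t: 8.95
position: [0.5437, 0.1689, 0.2431]
orientation: [0.001, 0.772, 0.636, 0.004]
ft_force: [1.5, -0.1, 0.7]
opening: 0.0866
finger_force: 0.0
```

```bash
python3 - <<'E'
from h import *
plan(.600,-.1473,.235,-58)
d=shot('top','t7')
cv2.imwrite('pics/t7c.png',cv2.resize(d['frame'][140:260,160:360],None,fx=4,fy=4,interpolation=2)[:,:,::-1])
E
```

```text
tool shift [-299.7  115.5    7.2] dist 321.0 yang -11.0 tilt 0.45 az [np.float64(47.0), np.float64(-133.0)] pos [0.5437 0.1689 0.2431] j [-0.92  0.21  0.63  1.62 -0.13  1.35 -0.47] t 8.95
```

View pics/t7c.png

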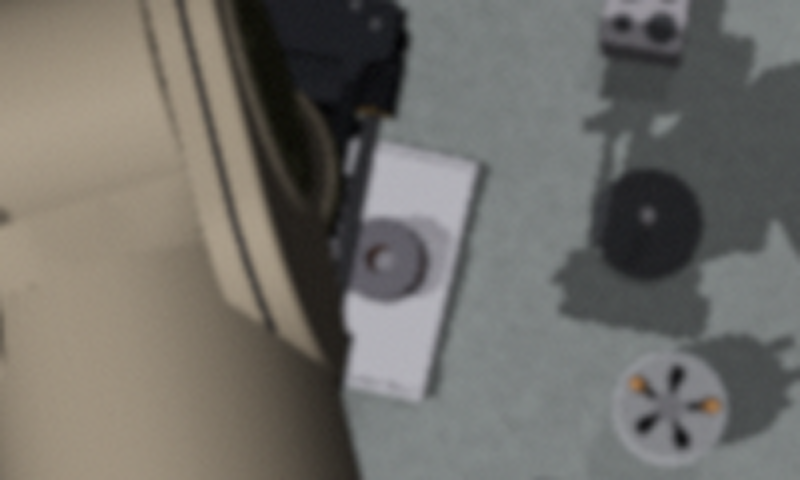

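The bobbin stands in the small compartment at crop (385,260), its bore upright, and the spindle is empty. The picture budget is now used up, so from here I check by colour blobs. Next, round A.

Call:
step_arm(deltas=[{"gripper": 0.4,"tx": -30,"ty": 11.5,"tz": 0,"ax": 0,"ay": 0,"az": 0},{"gripper": 0.4,"tx": -30,"ty": 11.5,"tz": 0,"ax": 0,"ay": 0,"az": 0},{"gripper": 0.4,"tx": -30,"ty": 11.5,"tz": 0,"ax": 0,"ay": 0,"az": 0},{"gripper": 0.4,"tx": -30,"ty": 11.5,"tz": 0,"ax": 0,"ay": 0,"az": 0},{"gripper": 0.4,"tx": -30,"ty": 11.5,"tz": 0,"ax": 0,"ay": 0,"az": 0},{"gripper": 0.4,"tx": -30,"ty": 11.5,"tz": 0,"ax": 0,"ay": 0,"az": 0},{"gripper": 0.4,"tx": -30,"ty": 11.5,"tz": 0,"ax": 0,"ay": 0,"az": 0},{"gripper": 0.4,"tx": -30,"ty": 11.5,"tz": 0,"ax": 0,"ay": 0,"az": 0},{"gripper": 0.4,"tx": -30,"ty": 11.5,"tz": 0,"ax": 0,"ay": 0,"az": 0},{"gripper": 0.4,"tx": -30,"ty": 11.5,"tz": 0,"ax": 0,"ay": 0,"az": 0}])

```text
t: 9.83
position: [0.5971, -0.1492, 0.2365]
orientation: [-0.001, 0.771, 0.636, -0.001]
ft_force: [0.3, 0.7, 0.4]
opening: 0.052
finger_force: 0.0
```

Call:
step_arm(deltas=[{"gripper": 0.4,"tx": 0,"ty": 0,"tz": 15,"ax": 0,"ay": 0,"az": 7},{"gripper": 0.4,"tx": 0,"ty": 0,"tz": 15,"ax": 0,"ay": 0,"az": 7},{"gripper": 0.4,"tx": 0,"ty": 0,"tz": 15,"ax": 0,"ay": 0,"az": 7},{"gripper": 0.4,"tx": 0,"ty": 0,"tz": 15,"ax": 0,"ay": 0,"az": 7},{"gripper": 0.4,"tx": 0,"ty": 0,"tz": 15,"ax": 0,"ay": 0,"az": 7},{"gripper": 0.4,"tx": 0,"ty": 0,"tz": 15,"ax": 0,"ay": 0,"az": 7},{"gripper": 0.4,"tx": 0,"ty": 0,"tz": 15,"ax": 0,"ay": 0,"az": 7},{"gripper": 0.4,"tx": 0,"ty": 0,"tz": 0,"ax": 0,"ay": 0,"az": 0},{"gripper": 0.4,"tx": 0,"ty": 0,"tz": 0,"ax": 0,"ay": 0,"az": 0}])

```text
t: 10.58
position: [0.5966, -0.1476, 0.1315]
orientation: [-0.0, 0.965, 0.261, -0.001]
ft_force: [-0.1, -0.2, 0.5]
opening: 0.0524
finger_force: 0.0
```

```bash
cat >> h.py <<'E'
def blobs(n,f,z=.012):
    d=shot(n,f);h=cv2.cvtColor(d['frame'],cv2.COLOR_RGB2HSV)
    m=cv2.inRange(h,(15,110,60),(30,255,255));k,l,st,c=cv2.connectedComponentsWithStats(m)
    for i in range(1,k):
        if 100<st[i,4]<9000 and c[i][1]<250: print(f,c[i].round(0),st[i,:].tolist(),ray(d,*c[i],z)[:2].round(4))
E
python3 - <<'E'
from h import *
plan(.600,-.1473,.006,-60);print(bot.state()['opening'])
blobs('wrist','w8')
E
```

```text
tool shift [  3.4   1.5 125.5] dist 126.0 yang -59.7 tilt 0.16 az [np.float64(0.3), np.float64(-179.7)] pos [ 0.5966 -0.1476  0.1315] j [-0.51  0.51  0.9   1.64 -0.42  1.21 -0.56] t 10.5833
0.052402375161204814
w8 [323. 183.] [305, 165, 37, 37, 1065] [ 0.6005 -0.1476]
w8 [377. 223.] [360, 210, 33, 33, 733] [ 0.591  -0.2202]
w8 [288. 239.] [274, 220, 29, 39, 551] [ 0.5251 -0.1463]
```

Call:
step_arm(deltas=[{"gripper": 0.4,"tx": 3.5,"ty": 2,"tz": 35,"ax": 0,"ay": 0,"az": 0},{"gripper": 0.4,"tx": 0,"ty": 0,"tz": 35,"ax": 0,"ay": 0,"az": 0},{"gripper": 0.4,"tx": 0,"ty": 0,"tz": 30,"ax": 0,"ay": 0,"az": 0},{"gripper": 0.4,"tx": 0,"ty": 0,"tz": 18,"ax": 0,"ay": 0,"az": 0},{"gripper": 0.4,"tx": 0,"ty": 0,"tz": 6,"ax": 0,"ay": 0,"az": 0},{"gripper": 0.4,"tx": 0,"ty": 0,"tz": 0,"ax": 0,"ay": 0,"az": 0},{"gripper": 0.4,"tx": 0,"ty": 0,"tz": 0,"ax": 0,"ay": 0,"az": 0},{"gripper": 0.4,"tx": 0,"ty": 0,"tz": 0,"ax": 0,"ay": 0,"az": 0}])

```text
t: 11.3
position: [0.6029, -0.1481, 0.0105]
orientation: [0.0, 0.966, 0.26, 0.001]
ft_force: [-0.2, -0.4, -0.0]
opening: 0.0522
finger_force: 0.0
```

Call:
step_arm(deltas=[{"gripper": 1,"tx": 0,"ty": 0,"tz": 0,"ax": 0,"ay": 0,"az": 0},{"gripper": 1,"tx": 0,"ty": 0,"tz": 0,"ax": 0,"ay": 0,"az": 0},{"gripper": 1,"tx": 0,"ty": 0,"tz": 0,"ax": 0,"ay": 0,"az": 0},{"gripper": 1,"tx": 0,"ty": 0,"tz": 0,"ax": 0,"ay": 0,"az": 0},{"gripper": 1,"tx": 0,"ty": 0,"tz": 0,"ax": 0,"ay": 0,"az": 0}])

```text
t: 11.72
position: [0.602, -0.1476, 0.0091]
orientation: [-0.0, 0.966, 0.259, 0.0]
ft_force: [-0.9, 1.2, 5.3]
opening: 0.0359
finger_force: 25.0
```

Call:
step_arm(deltas=[{"gripper": 0.4,"tx": 0,"ty": 0,"tz": 0,"ax": 0,"ay": 0,"az": 0},{"gripper": 0.4,"tx": 0,"ty": 0,"tz": 0,"ax": 0,"ay": 0,"az": 0},{"gripper": 0.4,"tx": 0,"ty": 0,"tz": 2,"ax": 0,"ay": 0,"az": 0},{"gripper": 0.4,"tx": 0,"ty": 0,"tz": 0,"ax": 0,"ay": 0,"az": 0},{"gripper": 0.4,"tx": 0,"ty": 0,"tz": 0,"ax": 0,"ay": 0,"az": 0}])

```text
t: 12.13
position: [0.6013, -0.1476, 0.0061]
orientation: [-0.0, 0.966, 0.259, -0.0]
ft_force: [-0.3, -0.3, 0.3]
opening: 0.0511
finger_force: 0.0
```

Call:
step_arm(deltas=[{"gripper": 1,"tx": 0,"ty": 0,"tz": 0,"ax": 0,"ay": 0,"az": 0},{"gripper": 1,"tx": 0,"ty": 0,"tz": 0,"ax": 0,"ay": 0,"az": 0},{"gripper": 1,"tx": 0,"ty": 0,"tz": 0,"ax": 0,"ay": 0,"az": 0},{"gripper": 1,"tx": 0,"ty": 0,"tz": 0,"ax": 0,"ay": 0,"az": 0},{"gripper": 1,"tx": 0,"ty": 0,"tz": 0,"ax": 0,"ay": 0,"az": 0}])

```text
t: 12.55
position: [0.6016, -0.1477, 0.0065]
orientation: [-0.0, 0.966, 0.259, 0.0]
ft_force: [1.1, -0.7, -0.3]
opening: 0.0364
finger_force: 25.0
```

Call:
step_arm(deltas=[{"gripper": 1,"tx": 0,"ty": 0,"tz": -10,"ax": 0,"ay": 0,"az": 0},{"gripper": 1,"tx": 0,"ty": 0,"tz": -30,"ax": 0,"ay": 0,"az": 0},{"gripper": 1,"tx": 0,"ty": 0,"tz": -40,"ax": 0,"ay": 0,"az": 0},{"gripper": 1,"tx": 0,"ty": 0,"tz": -40,"ax": 0,"ay": 0,"az": 0},{"gripper": 1,"tx": 0,"ty": 0,"tz": -40,"ax": 0,"ay": 0,"az": 0},{"gripper": 1,"tx": 0,"ty": 0,"tz": -40,"ax": 0,"ay": 0,"az": 0},{"gripper": 1,"tx": 0,"ty": 0,"tz": 0,"ax": 0,"ay": 0,"az": 0}])

```text
t: 13.13
position: [0.6043, -0.1496, 0.2152]
orientation: [0.002, 0.966, 0.259, 0.005]
ft_force: [0.6, -0.2, -0.3]
opening: 0.0369
finger_force: 25.0
```

```bash
python3 - <<'E'
from h import *
plan(.588,.236,.206);print(bot.state()['opening'])
blobs('wrist','w9')
E
```

```text
tool shift [ 178.5 -342.1    8.6] dist 386.0 yang -60.0 tilt 0.62 pos [ 0.6043 -0.1496  0.2152] j [-0.53  0.44  0.95  1.53 -0.37  1.35 -0.6 ] t 13.1333
0.03687584174802811
w9 [ 6. 67.] [0, 51, 14, 32, 386] [0.5268 0.2349]
w9 [359. 206.] [347, 194, 26, 25, 636] [ 0.5868 -0.2215]
w9 [315. 238.] [268, 202, 84, 67, 3248] [ 0.5138 -0.1932]
w9 [395. 227.] [381, 214, 29, 27, 581] [ 0.5849 -0.2824]
w9 [102. 232.] [82, 223, 39, 19, 186] [0.3727 0.0723]
```

Call:
step_arm(deltas=[{"gripper": 1,"tx": 16.2,"ty": -31,"tz": 0,"ax": 0,"ay": 0,"az": 0},{"gripper": 1,"tx": 16.2,"ty": -31,"tz": 0,"ax": 0,"ay": 0,"az": 0},{"gripper": 1,"tx": 16.2,"ty": -31,"tz": 0,"ax": 0,"ay": 0,"az": 0},{"gripper": 1,"tx": 16.2,"ty": -31,"tz": 0,"ax": 0,"ay": 0,"az": 0},{"gripper": 1,"tx": 16.2,"ty": -31,"tz": 0,"ax": 0,"ay": 0,"az": 0},{"gripper": 1,"tx": 16.2,"ty": -31,"tz": 0,"ax": 0,"ay": 0,"az": 0},{"gripper": 1,"tx": 16.2,"ty": -31,"tz": 0,"ax": 0,"ay": 0,"az": 0},{"gripper": 1,"tx": 16.2,"ty": -31,"tz": 0,"ax": 0,"ay": 0,"az": 0},{"gripper": 1,"tx": 16.2,"ty": -31,"tz": 0,"ax": 0,"ay": 0,"az": 0},{"gripper": 1,"tx": 16.2,"ty": -31,"tz": 0,"ax": 0,"ay": 0,"az": 0}])

```text
t: 14.02
position: [0.5857, 0.2033, 0.206]
orientation: [-0.0, 0.966, 0.259, -0.001]
ft_force: [1.1, -0.9, -0.0]
opening: 0.0368
finger_force: 25.0
```

Call:
step_arm(deltas=[{"gripper": 1,"tx": 16,"ty": -31,"tz": 0,"ax": 0,"ay": 0,"az": 0},{"gripper": 1,"tx": 0,"ty": 0,"tz": 30,"ax": 0,"ay": 0,"az": 0},{"gripper": 1,"tx": 0,"ty": 0,"tz": 30,"ax": 0,"ay": 0,"az": 0},{"gripper": 1,"tx": 0,"ty": 0,"tz": 0,"ax": 0,"ay": 0,"az": 0},{"gripper": 1,"tx": 0,"ty": 0,"tz": 0,"ax": 0,"ay": 0,"az": 0},{"gripper": 1,"tx": 0,"ty": 0,"tz": 0,"ax": 0,"ay": 0,"az": 0}])

```text
t: 14.52
position: [0.5855, 0.236, 0.148]
orientation: [-0.0, 0.966, 0.259, 0.001]
ft_force: [0.6, -0.1, 0.7]
opening: 0.0368
finger_force: 25.0
```

```bash
python3 - <<'E'
from h import *
plan(.588,.236,.008);s=bot.state();print(s['opening'],s['finger_force'])
blobs('wrist','w10')
E
```

```text
tool shift [  2.    1.2 140. ] dist 140.0 yang -60.0 tilt 0.06 pos [0.5855 0.236  0.148 ] j [-1.08  0.5   0.84  1.58 -0.39  1.24 -1.21] t 14.5167
0.03678974748446382 24.999820590019226
w10 [452.  58.] [442, 47, 21, 22, 277] [0.7557 0.1893]
w10 [275. 137.] [257, 119, 36, 36, 1016] [0.6039 0.3026]
w10 [314. 238.] [266, 203, 86, 66, 3319] [0.5224 0.2098]
```

Call:
step_arm(deltas=[{"gripper": 1,"tx": 2,"ty": 1,"tz": 35,"ax": 0,"ay": 0,"az": 0},{"gripper": 1,"tx": 0,"ty": 0,"tz": 35,"ax": 0,"ay": 0,"az": 0},{"gripper": 1,"tx": 0,"ty": 0,"tz": 32,"ax": 0,"ay": 0,"az": 0},{"gripper": 1,"tx": 0,"ty": 0,"tz": 22,"ax": 0,"ay": 0,"az": 0},{"gripper": 1,"tx": 0,"ty": 0,"tz": 10,"ax": 0,"ay": 0,"az": 0},{"gripper": 1,"tx": 0,"ty": 0,"tz": 5,"ax": 0,"ay": 0,"az": 0},{"gripper": 1,"tx": 0,"ty": 0,"tz": 0,"ax": 0,"ay": 0,"az": 0},{"gripper": 1,"tx": 0,"ty": 0,"tz": 0,"ax": 0,"ay": 0,"az": 0},{"gripper": 1,"tx": 0,"ty": 0,"tz": 0,"ax": 0,"ay": 0,"az": 0}])

```text
t: 15.32
position: [0.5884, 0.2372, 0.0095]
orientation: [-0.0, 0.966, 0.259, 0.001]
ft_force: [0.0, -0.3, 0.1]
opening: 0.0368
finger_force: 25.0
```

Call:
step_arm(deltas=[{"gripper": 1,"tx": 0,"ty": 0,"tz": 2,"ax": 0,"ay": 0,"az": 0},{"gripper": 1,"tx": 0,"ty": 0,"tz": 0,"ax": 0,"ay": 0,"az": 0},{"gripper": 0.4,"tx": 0,"ty": 0,"tz": 0,"ax": 0,"ay": 0,"az": 0},{"gripper": 0.4,"tx": 0,"ty": 0,"tz": 0,"ax": 0,"ay": 0,"az": 0},{"gripper": 0.4,"tx": 0,"ty": 0,"tz": 0,"ax": 0,"ay": 0,"az": 0},{"gripper": 0.4,"tx": 0,"ty": 0,"tz": -10,"ax": 0,"ay": 0,"az": 0},{"gripper": 0.4,"tx": 0,"ty": 0,"tz": -30,"ax": 0,"ay": 0,"az": 0},{"gripper": 0.4,"tx": 0,"ty": 0,"tz": -40,"ax": 0,"ay": 0,"az": 0},{"gripper": 0.4,"tx": 0,"ty": 0,"tz": -40,"ax": 0,"ay": 0,"az": 0},{"gripper": 0.4,"tx": 0,"ty": 0,"tz": -20,"ax": 0,"ay": 0,"az": 0}])

```text
t: 16.15
position: [0.5888, 0.2366, 0.1511]
orientation: [-0.0, 0.966, 0.259, 0.002]
ft_force: [1.4, -0.0, -0.9]
opening: 0.0519
finger_force: 0.0
```

Call:
step_arm(deltas=[{"gripper": 0.4,"tx": 0,"ty": 0,"tz": -40,"ax": 0,"ay": 0,"az": 0},{"gripper": 0.4,"tx": 0,"ty": 0,"tz": -40,"ax": 0,"ay": 0,"az": 0},{"gripper": 0.4,"tx": 0,"ty": 0,"tz": 0,"ax": 0,"ay": 0,"az": 0},{"gripper": 0.4,"tx": 0,"ty": 0,"tz": 0,"ax": 0,"ay": 0,"az": 0}])

```text
t: 16.48
position: [0.5883, 0.2367, 0.2285]
orientation: [-0.001, 0.966, 0.259, 0.002]
ft_force: [0.7, 0.3, -0.4]
opening: 0.0522
finger_force: 0.0
```

```bash
python3 - <<'E'
from h import *
plan(.520,-.286,.23);s=bot.state();print(s['opening'],s['finger_force'])
blobs('wrist','w11')
E
```

```text
tool shift [-320.7  418.3   -3. ] dist 527.0 yang -60.0 tilt 0.27 pos [0.5883 0.2367 0.2285] j [-1.09  0.45  0.88  1.47 -0.35  1.38 -1.24] t 16.4833
0.052206420230999584 0.0
w11 [422.  71.] [415, 63, 16, 17, 156] [0.7555 0.1893]
w11 [284. 132.] [270, 119, 29, 28, 627] [0.6037 0.3025]
w11 [321. 168.] [308, 155, 27, 27, 569] [0.5869 0.2364]
w11 [290. 201.] [276, 187, 30, 29, 537] [0.5238 0.2501]
w11 [ 25. 222.] [0, 210, 48, 25, 250] [0.3024 0.5692]
```

Call:
step_arm(deltas=[{"gripper": 0.4,"tx": -22.9,"ty": 29.9,"tz": 0,"ax": 0,"ay": 0,"az": 0},{"gripper": 0.4,"tx": -22.9,"ty": 29.9,"tz": 0,"ax": 0,"ay": 0,"az": 0},{"gripper": 0.4,"tx": -22.9,"ty": 29.9,"tz": 0,"ax": 0,"ay": 0,"az": 0},{"gripper": 0.4,"tx": -22.9,"ty": 29.9,"tz": 0,"ax": 0,"ay": 0,"az": 0},{"gripper": 0.4,"tx": -22.9,"ty": 29.9,"tz": 0,"ax": 0,"ay": 0,"az": 0},{"gripper": 0.4,"tx": -22.9,"ty": 29.9,"tz": 0,"ax": 0,"ay": 0,"az": 0},{"gripper": 0.4,"tx": -22.9,"ty": 29.9,"tz": 0,"ax": 0,"ay": 0,"az": 0},{"gripper": 0.4,"tx": -22.9,"ty": 29.9,"tz": 0,"ax": 0,"ay": 0,"az": 0},{"gripper": 0.4,"tx": -22.9,"ty": 29.9,"tz": 0,"ax": 0,"ay": 0,"az": 0},{"gripper": 0.4,"tx": -22.9,"ty": 29.9,"tz": 0,"ax": 0,"ay": 0,"az": 0}])

```text
t: 17.37
position: [0.5373, -0.1381, 0.2244]
orientation: [-0.001, 0.966, 0.259, -0.001]
ft_force: [0.8, 0.5, -0.2]
opening: 0.0526
finger_force: 0.0
```

Call:
step_arm(deltas=[{"gripper": 0.4,"tx": -22.9,"ty": 29.9,"tz": 0,"ax": 0,"ay": 0,"az": 0},{"gripper": 0.4,"tx": -22.9,"ty": 29.9,"tz": 0,"ax": 0,"ay": 0,"az": 0},{"gripper": 0.4,"tx": -22.9,"ty": 29.9,"tz": 0,"ax": 0,"ay": 0,"az": 0},{"gripper": 0.4,"tx": -22.9,"ty": 29.9,"tz": 0,"ax": 0,"ay": 0,"az": 0},{"gripper": 0.4,"tx": 0,"ty": 0,"tz": 35,"ax": 0,"ay": 0,"az": 0},{"gripper": 0.4,"tx": 0,"ty": 0,"tz": 35,"ax": 0,"ay": 0,"az": 0},{"gripper": 0.4,"tx": 0,"ty": 0,"tz": 30,"ax": 0,"ay": 0,"az": 0},{"gripper": 0.4,"tx": 0,"ty": 0,"tz": 0,"ax": 0,"ay": 0,"az": 0},{"gripper": 0.4,"tx": 0,"ty": 0,"tz": 0,"ax": 0,"ay": 0,"az": 0}])

```text
t: 18.12
position: [0.5179, -0.2856, 0.1242]
orientation: [-0.001, 0.966, 0.259, -0.002]
ft_force: [-0.2, -0.1, 0.9]
opening: 0.052
finger_force: 0.0
```

```bash
python3 - <<'E'
from h import *
plan(.520,-.286,.0065)
blobs('wrist','w12')
E
```

```text
tool shift [  2.    1.7 117.7] dist 118.0 yang -60.0 tilt 0.24 pos [ 0.5179 -0.2856  0.1242] j [-0.32  0.49  0.97  1.71 -0.43  1.18 -0.28] t 18.1167
w12 [299.  93.] [279, 72, 40, 42, 1510] [ 0.5866 -0.222 ]
w12 [189. 113.] [163, 87, 54, 52, 1533] [ 0.5198 -0.1415]
w12 [355. 129.] [335, 108, 40, 42, 1307] [ 0.5847 -0.283 ]
w12 [254. 148.] [233, 128, 43, 41, 1320] [ 0.5206 -0.2087]
w12 [324. 187.] [305, 169, 38, 37, 1104] [ 0.5197 -0.2868]
```

Call:
step_arm(deltas=[{"gripper": 0.4,"tx": 1,"ty": 2,"tz": 35,"ax": 0,"ay": 0,"az": 0},{"gripper": 0.4,"tx": 0,"ty": 0,"tz": 35,"ax": 0,"ay": 0,"az": 0},{"gripper": 0.4,"tx": 0,"ty": 0,"tz": 28,"ax": 0,"ay": 0,"az": 0},{"gripper": 0.4,"tx": 0,"ty": 0,"tz": 14,"ax": 0,"ay": 0,"az": 0},{"gripper": 0.4,"tx": 0,"ty": 0,"tz": 6,"ax": 0,"ay": 0,"az": 0},{"gripper": 0.4,"tx": 0,"ty": 0,"tz": 0,"ax": 0,"ay": 0,"az": 0},{"gripper": 0.4,"tx": 0,"ty": 0,"tz": 0,"ax": 0,"ay": 0,"az": 0},{"gripper": 0.4,"tx": 0,"ty": 0,"tz": 0,"ax": 0,"ay": 0,"az": 0},{"gripper": 0.4,"tx": 0,"ty": 0,"tz": 0,"ax": 0,"ay": 0,"az": 0}])

```text
t: 18.92
position: [0.5222, -0.2878, 0.0091]
orientation: [0.001, 0.966, 0.259, 0.001]
ft_force: [0.8, 0.4, 0.1]
opening: 0.0522
finger_force: 0.0
```

Call:
step_arm(deltas=[{"gripper": 0.4,"tx": 0,"ty": 0,"tz": 2,"ax": 0,"ay": 0,"az": 0},{"gripper": 0.4,"tx": 0,"ty": 0,"tz": 0,"ax": 0,"ay": 0,"az": 0},{"gripper": 0.4,"tx": 0,"ty": 0,"tz": 0,"ax": 0,"ay": 0,"az": 0},{"gripper": 1,"tx": 0,"ty": 0,"tz": 0,"ax": 0,"ay": 0,"az": 0},{"gripper": 1,"tx": 0,"ty": 0,"tz": 0,"ax": 0,"ay": 0,"az": 0},{"gripper": 1,"tx": 0,"ty": 0,"tz": 0,"ax": 0,"ay": 0,"az": 0},{"gripper": 1,"tx": 0,"ty": 0,"tz": 0,"ax": 0,"ay": 0,"az": 0},{"gripper": 1,"tx": 0,"ty": 0,"tz": 0,"ax": 0,"ay": 0,"az": 0}])

```text
t: 19.58
position: [0.5211, -0.2873, 0.0055]
orientation: [-0.0, 0.966, 0.259, -0.0]
ft_force: [-0.3, 0.8, 1.2]
opening: 0.0365
finger_force: 25.0
```

Call:
step_arm(deltas=[{"gripper": 1,"tx": 0,"ty": 0,"tz": -10,"ax": 0,"ay": 0,"az": 0},{"gripper": 1,"tx": 0,"ty": 0,"tz": -30,"ax": 0,"ay": 0,"az": 0},{"gripper": 1,"tx": 0,"ty": 0,"tz": -40,"ax": 0,"ay": 0,"az": 0},{"gripper": 1,"tx": 0,"ty": 0,"tz": -40,"ax": 0,"ay": 0,"az": 0},{"gripper": 1,"tx": 0,"ty": 0,"tz": -40,"ax": 0,"ay": 0,"az": 0},{"gripper": 1,"tx": 0,"ty": 0,"tz": -40,"ax": 0,"ay": 0,"az": 0},{"gripper": 1,"tx": 0,"ty": 0,"tz": -15,"ax": 0,"ay": 0,"az": 0},{"gripper": 1,"tx": 0,"ty": 0,"tz": 0,"ax": 0,"ay": 0,"az": 0},{"gripper": 1,"tx": 0,"ty": 0,"tz": 0,"ax": 0,"ay": 0,"az": 0}])

```text
t: 20.33
position: [0.5213, -0.2875, 0.2214]
orientation: [0.0, 0.966, 0.259, 0.001]
ft_force: [-0.2, 1.0, -1.0]
opening: 0.0366
finger_force: 25.0
```

```bash
python3 - <<'E'
from h import *
plan(.540,.313,.22);s=bot.state();print(s['opening'],s['finger_force'])
blobs('wrist','w13')
E
```

```text
tool shift [ 316.8 -510.5    1.5] dist 601.0 yang -60.0 tilt 0.1 pos [ 0.5213 -0.2875  0.2214] j [-0.37  0.4   1.04  1.59 -0.35  1.35 -0.34] t 20.3333
0.03662753893015305 24.99977320432663
w13 [302.  97.] [288, 83, 29, 30, 825] [ 0.5864 -0.222 ]
w13 [220. 112.] [201, 93, 40, 39, 829] [ 0.5195 -0.1413]
w13 [ 23. 113.] [5, 108, 40, 13, 229] [0.3929 0.0743]
w13 [343. 124.] [329, 109, 30, 31, 726] [ 0.5846 -0.2832]
w13 [268. 138.] [253, 123, 31, 31, 742] [ 0.5204 -0.2087]
w13 [321. 243.] [292, 216, 60, 53, 2654] [ 0.4232 -0.3445]
```

Round C is held and its neighbours have not moved. Over to the tray, aiming at (0.542, 0.309).

Call:
step_arm(deltas=[{"gripper": 1,"tx": 19.8,"ty": -31.6,"tz": 0,"ax": 0,"ay": 0,"az": 0},{"gripper": 1,"tx": 19.8,"ty": -31.6,"tz": 0,"ax": 0,"ay": 0,"az": 0},{"gripper": 1,"tx": 19.8,"ty": -31.6,"tz": 0,"ax": 0,"ay": 0,"az": 0},{"gripper": 1,"tx": 19.8,"ty": -31.6,"tz": 0,"ax": 0,"ay": 0,"az": 0},{"gripper": 1,"tx": 19.8,"ty": -31.6,"tz": 0,"ax": 0,"ay": 0,"az": 0},{"gripper": 1,"tx": 19.8,"ty": -31.6,"tz": 0,"ax": 0,"ay": 0,"az": 0},{"gripper": 1,"tx": 19.8,"ty": -31.6,"tz": 0,"ax": 0,"ay": 0,"az": 0},{"gripper": 1,"tx": 19.8,"ty": -31.6,"tz": 0,"ax": 0,"ay": 0,"az": 0},{"gripper": 1,"tx": 19.8,"ty": -31.6,"tz": 0,"ax": 0,"ay": 0,"az": 0},{"gripper": 1,"tx": 19.8,"ty": -31.6,"tz": 0,"ax": 0,"ay": 0,"az": 0}])

```text
t: 21.22
position: [0.5331, 0.0872, 0.2193]
orientation: [-0.0, 0.966, 0.259, -0.001]
ft_force: [1.3, -0.2, -0.7]
opening: 0.0371
finger_force: 25.0
```

Call:
step_arm(deltas=[{"gripper": 1,"tx": 19.8,"ty": -31.6,"tz": 0,"ax": 0,"ay": 0,"az": 0},{"gripper": 1,"tx": 19.8,"ty": -31.6,"tz": 0,"ax": 0,"ay": 0,"az": 0},{"gripper": 1,"tx": 19.8,"ty": -31.6,"tz": 0,"ax": 0,"ay": 0,"az": 0},{"gripper": 1,"tx": 19.8,"ty": -31.6,"tz": 0,"ax": 0,"ay": 0,"az": 0},{"gripper": 1,"tx": 19.8,"ty": -31.6,"tz": 0,"ax": 0,"ay": 0,"az": 0},{"gripper": 1,"tx": 19.8,"ty": -31.6,"tz": 0,"ax": 0,"ay": 0,"az": 0},{"gripper": 1,"tx": 0,"ty": 0,"tz": 35,"ax": 0,"ay": 0,"az": 0},{"gripper": 1,"tx": 0,"ty": 0,"tz": 35,"ax": 0,"ay": 0,"az": 0},{"gripper": 1,"tx": 0,"ty": 0,"tz": 0,"ax": 0,"ay": 0,"az": 0},{"gripper": 1,"tx": 0,"ty": 0,"tz": 0,"ax": 0,"ay": 0,"az": 0}])

```text
t: 22.05
position: [0.5408, 0.3077, 0.1486]
orientation: [0.001, 0.966, 0.259, -0.002]
ft_force: [0.2, -0.3, -0.1]
opening: 0.0367
finger_force: 25.0
```

```bash
python3 - <<'E'
from h import *
plan(.542,.309,.007);s=bot.state();print(s['opening'],s['finger_force'])
blobs('wrist','w14')
E
```

```text
tool shift [  2.5  -0.7 141.6] dist 142.0 yang -60.0 tilt 0.31 pos [0.5408 0.3077 0.1486] j [-1.21  0.48  0.83  1.59 -0.37  1.24 -1.36] t 22.05
0.03672705341875417 24.99956488609314
w14 [542.  54.] [531, 42, 24, 24, 318] [0.7562 0.1882]
w14 [356. 133.] [338, 115, 36, 37, 1023] [0.6037 0.3028]
w14 [398. 177.] [381, 161, 36, 34, 920] [0.5868 0.2371]
w14 [329. 238.] [292, 200, 85, 69, 3360] [0.486  0.2657]
w14 [ 27. 243.] [0, 229, 56, 31, 434] [0.3022 0.5695]
```

Call:
step_arm(deltas=[{"gripper": 1,"tx": 2,"ty": 0,"tz": 35,"ax": 0,"ay": 0,"az": 0},{"gripper": 1,"tx": 0,"ty": 0,"tz": 35,"ax": 0,"ay": 0,"az": 0},{"gripper": 1,"tx": 0,"ty": 0,"tz": 32,"ax": 0,"ay": 0,"az": 0},{"gripper": 1,"tx": 0,"ty": 0,"tz": 22,"ax": 0,"ay": 0,"az": 0},{"gripper": 1,"tx": 0,"ty": 0,"tz": 10,"ax": 0,"ay": 0,"az": 0},{"gripper": 1,"tx": 0,"ty": 0,"tz": 5,"ax": 0,"ay": 0,"az": 0},{"gripper": 1,"tx": 0,"ty": 0,"tz": 0,"ax": 0,"ay": 0,"az": 0},{"gripper": 1,"tx": 0,"ty": 0,"tz": 0,"ax": 0,"ay": 0,"az": 0},{"gripper": 1,"tx": 0,"ty": 0,"tz": 0,"ax": 0,"ay": 0,"az": 0}])

```text
t: 22.85
position: [0.5451, 0.3105, 0.0136]
orientation: [-0.001, 0.966, 0.259, 0.001]
ft_force: [-0.0, 0.6, -0.4]
opening: 0.0366
finger_force: 25.0
```

Call:
step_arm(deltas=[{"gripper": 1,"tx": 0,"ty": 0,"tz": 3,"ax": 0,"ay": 0,"az": 0},{"gripper": 1,"tx": 0,"ty": 0,"tz": 1,"ax": 0,"ay": 0,"az": 0},{"gripper": 1,"tx": 0,"ty": 0,"tz": 0,"ax": 0,"ay": 0,"az": 0},{"gripper": 1,"tx": 0,"ty": 0,"tz": 0,"ax": 0,"ay": 0,"az": 0}])

```text
t: 23.18
position: [0.5439, 0.31, 0.0077]
orientation: [-0.0, 0.966, 0.259, 0.0]
ft_force: [0.9, 0.1, -0.9]
opening: 0.0366
finger_force: 25.0
```

Call:
step_arm(deltas=[{"gripper": 1,"tx": 0,"ty": 0,"tz": 1,"ax": 0,"ay": 0,"az": 0},{"gripper": 1,"tx": 0,"ty": 0,"tz": 0,"ax": 0,"ay": 0,"az": 0},{"gripper": 0.4,"tx": 0,"ty": 0,"tz": 0,"ax": 0,"ay": 0,"az": 0},{"gripper": 0.4,"tx": 0,"ty": 0,"tz": 0,"ax": 0,"ay": 0,"az": 0},{"gripper": 0.4,"tx": 0,"ty": 0,"tz": 0,"ax": 0,"ay": 0,"az": 0},{"gripper": 0.4,"tx": 0,"ty": 0,"tz": -10,"ax": 0,"ay": 0,"az": 0},{"gripper": 0.4,"tx": 0,"ty": 0,"tz": -30,"ax": 0,"ay": 0,"az": 0},{"gripper": 0.4,"tx": 0,"ty": 0,"tz": -40,"ax": 0,"ay": 0,"az": 0},{"gripper": 0.4,"tx": 0,"ty": 0,"tz": -40,"ax": 0,"ay": 0,"az": 0},{"gripper": 0.4,"tx": 0,"ty": 0,"tz": -40,"ax": 0,"ay": 0,"az": 0}])

```text
t: 24.02
position: [0.5438, 0.3093, 0.1691]
orientation: [0.0, 0.966, 0.259, 0.0]
ft_force: [1.1, 0.4, 0.3]
opening: 0.0521
finger_force: 0.0
```

Call:
step_arm(deltas=[{"gripper": 0.4,"tx": -30,"ty": 0,"tz": -40,"ax": 0,"ay": 0,"az": 0},{"gripper": 0.4,"tx": -30,"ty": 0,"tz": -20,"ax": 0,"ay": 0,"az": 0},{"gripper": 0.4,"tx": 0,"ty": 0,"tz": 0,"ax": 0,"ay": 0,"az": 0},{"gripper": 0.4,"tx": 0,"ty": 0,"tz": 0,"ax": 0,"ay": 0,"az": 0},{"gripper": 0.4,"tx": 0,"ty": 0,"tz": 0,"ax": 0,"ay": 0,"az": 0}])

```text
t: 24.43
position: [0.4961, 0.2828, 0.2201]
orientation: [-0.001, 0.966, 0.26, 0.0]
ft_force: [0.4, 0.7, 0.2]
opening: 0.0522
finger_force: 0.0
```

```bash
python3 - <<'E'
from h import *
plan(.542,.309,.2)
blobs('wrist','w15');blobs('scene','s15');blobs('top','t15')
d=load('w15')  # bobbin: expected flange pixel and grey disc there
p=(.542,.169,.040);u,v=proj(d,p);print('bobbin px',u,v)
f=cv2.medianBlur(cv2.cvtColor(d['frame'],cv2.COLOR_RGB2GRAY),3)
c=cv2.HoughCircles(f,cv2.HOUGH_GRADIENT,1,8,param1=80,param2=14,minRadius=15,maxRadius=30)
if c is not None:
  for x,y,r in c[0]:
    if abs(x-u)<40 and abs(y-v)<40: print(x,y,r,ray(d,x,y,.04)[:2])
E
```

```text
tool shift [52.8  0.4 20.1] dist 57.0 yang -59.9 tilt 0.07 pos [0.4961 0.2828 0.2201] j [-1.34  0.28  0.9   1.65 -0.23  1.32 -1.45] t 24.4333
w15 [506.  16.] [498, 6, 18, 20, 216] [0.756  0.1889]
w15 [351.  85.] [337, 70, 30, 32, 761] [0.6035 0.3026]
w15 [388. 125.] [374, 111, 30, 30, 689] [0.5865 0.2366]
w15 [322. 127.] [308, 112, 29, 30, 666] [0.5426 0.3088]
w15 [353. 162.] [337, 147, 33, 32, 637] [0.5232 0.2505]
w15 [ 48. 178.] [0, 158, 92, 42, 475] [0.2988 0.5957]
s15 [435.  75.] [420, 64, 32, 23, 196] [0.2947 0.6098]
s15 [422. 160.] [415, 154, 15, 12, 143] [0.5474 0.3058]
s15 [399. 165.] [390, 158, 19, 14, 156] [0.5278 0.2474]
s15 [439. 174.] [431, 169, 16, 12, 157] [0.6076 0.2996]
s15 [413. 182.] [405, 176, 17, 13, 164] [0.591  0.2336]
s15 [256. 239.] [247, 230, 18, 18, 274] [ 0.5232 -0.1409]
t15 [324.  25.] [314, 9, 20, 33, 597] [ 9.948e-01 -5.000e-04]
t15 [417. 185.] [407, 175, 20, 20, 249] [ 0.5871 -0.2217]
t15 [442. 185.] [433, 177, 18, 17, 236] [ 0.5853 -0.2826]
t15 [229. 187.] [222, 181, 15, 14, 165] [0.5865 0.2352]
t15 [384. 213.] [375, 203, 20, 20, 249] [ 0.5196 -0.1405]
t15 [412. 212.] [402, 202, 21, 20, 248] [ 0.5208 -0.2081]
t15 [224. 214.] [217, 207, 14, 14, 134] [0.5214 0.2465]
bobbin px 417.9033708288703 185.92292575799715
415.5 183.5 21.6 [0.54306879 0.17349104]
388.5 198.5 27.2 [0.5095049  0.19162739]
434.5 156.5 28.3 [0.58261229 0.17359355]
410.5 190.5 28.2 [0.53237655 0.17354466]
396.5 186.5 16.0 [0.52784384 0.19191529]
418.5 174.5 28.3 [0.55443259 0.17711605]
435.5 148.5 23.6 [0.59107948 0.17846952]
444.5 150.5 28.2 [0.59459842 0.16755392]
384.5 206.5 23.6 [0.49786106 0.18994207]
455.5 207.5 29.4 [0.54270945 0.10980958]
```

The checks agree. The three rounds in the large compartment are at (0.604,0.303), (0.587,0.237) and (0.543,0.309). The blanks that had to stay are unmoved, and the bobbin stands at about (0.543,0.171). Handing in.

```bash
python3 -c "
from station import bot
print(bot.close_job())"
```

```text
the job is handed in; nothing more can be done
None
```

I handed the job in at about 24 s: three rounds are in the large compartment, the bobbin is upright in the small one, the surplus round and all four squares are where they started, and I saw no sign of contact with the jar, block, file or pliers (their final positions weren't re-measured, and the hand-in returned no verdict).

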